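Dose detergent into the jug at the laundry pump

ROBOT

A 7-joint arm with a two-finger parallel gripper is mounted at the origin on the work surface. World frame = base frame: x ahead of the robot, y to its left, z up, the work surface at z = 0. Lengths are in m, angles in rad, forces in N, time in s.
With the tool pointing down it reaches from about 0.35 to 0.9 m from the base axis. Payload 8.1 kg.
Tool frame: the origin (TCP) lies at the very end of the fingers, on their centre line; the grasp point (between the pads) lies 19 mm behind it; z points along the fingers, y is the line along which they close (so a half turn about z gives the same grasp; the last joint's range is limited). The gripper opens to 92 mm and grips with 3 to 60 N. Pads are 19 mm wide; open, the fingers measure 130 mm over their backs; the gripper's body (75 mm by 190 mm) begins 47 mm behind the grasp point.
Start: joints at [-0.103, 0.434, 0.025, 1.573, -0.012, 1.134, -0.075], TCP at [0.625, -0, 0.227] pointing down, gripper open.
Joint ranges: [-2.62, 2.62], [-0.44, 2.09], [-1.27, 1.32], [0.08, 2.57], [-1.32, 4.46], [0.12, 2], [-2.74, 2.74]. Speed limits (rad/s): [2.22, 2.22, 3.01, 3.01, 3.14, 3.14, 3.14].

INTERFACE

Orientations are given as a rotation vector (axis times angle).
In Python, from cell import arm gives the robot as it stands.
- The arm moves only by the tool carry_out, never from a script. Its argument "commands" is a list of rows, each a list of 7 numbers: the opening, from 0 (shut) to 1 (fully open), then the shift along the tool's x, y, z each as a share of 0.025 m, from -1 to 1, then the turn, a rotation vector about the tool's x, y, z each as a share of 0.1 rad, from -1 to 1. A call has 1 to 8 rows; each row shifts and turns the commanded pose from where the row before left it, along the tool's axes as they then stand; what a row does not reach is not made up. A row lasts 1/10 s, in which the tool goes at most 50 mm and 8.59 degrees, less where a joint would pass 70% of its speed; a pose out of reach is approached as far as the arm can. A call with a number of a shift or a turn outside -1 to 1 is refused whole. A call with a gripper value outside its range is refused whole. The fingers move at their own pace and stop on an object; "squeeze" is the grip in N (left out, the last holds). Time passes only in rows, so rows that do not move let the fingers close. It gives the time, the measured TCP pose, the force, the opening and the grip force at its end, in the units of the state.
- arm.observe(): the state, without advancing time (a new reading comes with each control period).
- arm.get_image(name): name is "scene" or "side" or "wrist"; returns a dict with "pixels" (480x640x3 uint8, red, green, blue), "range_z" (480x640 float32, m along the optical axis (not along the pixel's ray), 0 where there is no reading), "mtx" (3x3 intrinsics, pixels), "R" (3x3) and "t" (3): a world point X has camera coordinates R X + t; the wrist camera has in their place "tool_from_camera" (4x4, takes a point from camera to tool coordinates, whose origin is the TCP and whose axes are the flange's). Camera axes: x right, y down, z forward; pixel columns grow to the right and rows downward; lengths in m; the calibration is good to about 2 mm. A picture is of the moment at which its call begins: read the wrist's pose just before it.
- arm.sign_off(): hands the job in; it is judged then, once.
The state is a dict: "clock": time; "joints": joint angles; "dq": joint speeds; "joint_efforts": joint torques, N m; "position": TCP position; "ee_rot": TCP orientation; "force": force on the tool from outside, world axes, zero at the start; "ft_torque": the same for the moment, N m; "width": opening from 0.0 (shut) to 1.0 (fully open); "gripper_force": force on a finger pad.
Only numpy, scipy, OpenCV 4.12 (cv2) and the standard library are available. Lean on these libraries where they do the work, as an engineer would, in place of code of your own. Each camera call takes 0.05 s, during which the arm holds its last target. There are 200 camera calls.

TASK

Lift the handled jug off its raised stand and set it upright on the drip tray, with its mouth centred under the spout of the detergent pump, and let go of it. Then press the pump head all the way down to its stop, hold it there for a moment and let it come fully back up. Do not work the pump before the jug is under the spout, and leave the other things on the table where they are.

Things in the scene. Friction and masses are not known exactly. Their poses are not given: they have to be found in the camera images.
- station: fixed station, left or right: drip tray, white canister behind it, pump on top. Origin on the table straight below the spout outlet; +x from tray to canister, -x is the open side. mm: tray flat, top at z 10, x -65..51, y +-60; canister x 57..217, y +-50, top z 140, its carrying handle to z 174 at x 127..206; pump axis x 97; base plate 4 thick, x -70..230
- spout_tip (a point): centre of the spout's open end, facing down, above the station's origin, 179 mm above the table when the pump is up; moves down with the head. The spout is a 12 mm thick tube running level from the head along the station's -x, upper edge 210 mm above the table, its end 103 mm from the pump axis
- pump_top (a point): centre of the flat round top of the pump head (42 mm across, 22 mm high), 215 mm above the table when up; press here straight down
- pump (a joint): travel of the pump head in m: 0 fully up, 0.022 fully down on its stop. A spring returns it: 4 N to start, 12 N at the stop
- stand: fixed raised steel stand, on the other side from the station: round foot 110 mm across, thin column, round dish 92 mm across on top. The jug rests on the dish floor 60 mm above the table, inside a rim 4 mm high, 84 mm inner diameter. Origin on the table, on the stand's axis
- jug: loose white jug, 0.12-0.2 kg, 110 mm high, 70 mm across at the foot, 84 at the mouth. Origin at the centre of its underside, z up. Handle on its -x side: upright flat bar 14 mm thick (y), 16 deep (x), centred x = -70 mm, y = 0, z 30..100, joined to the body by arms at top (z 88..100) and bottom, 20 mm gap to the body; pinch it across y from above. Starts upright on the stand
- jug_mouth (a point): centre of the jug's open mouth, on its axis, 110 mm above its underside
- stain_bottle: bystander: small white bottle 44 mm across, 110 mm high; origin at the centre of its underside; leave it
- brush: bystander: wooden scrubbing brush 150 x 52 x 32 mm lying bristles down between station and stand; origin at the centre of its underside; leave it
- beaker: bystander: white plastic beaker without a handle, 72 mm across, 85 mm high, on the table at the right; origin at the centre of its underside; leave it
- soap: bystander: small hand-soap bottle with a little pump top, 64 mm across, 163 mm high, on the table at the left, no tray before it; origin at the centre of its underside; leave it
- spray_can: bystander: grey spray can 56 mm across, 170 mm high, on the table at the right; origin at the centre of its underside; leave it
- tray: bystander: small grey open tray 130 x 90 x 40 mm on the table at the left; origin at the centre of its underside; leave it
Things that resemble listed ones, but are neither listed nor needed, are in the scene too. Leave any green or pink look-alike of the jug alone. Leave any blue look-alike of the stand alone.

How it is judged:
By the outcome, as a careful person would: the job done as asked, in the order asked, and still so for the second after the job is handed in, with the robot touching nothing.
It also fails if it takes over 54 s, if anything falls off the work surface, if the arm or the gripper's body presses on something with over 40 N, if the wrist force passes 120 N, or if a joint passes its speed limit or range.

## Working session

There is one attempt and no reset: what is moved stays moved. The work goes in short steps, Python scripts to look and compute and a tool call to move; the robot and the scene stay as the last step left them, time stands still between calls to the robot, and variables do not carry over. Pictures are saved under pics/ and viewed, at most 10 in all, crops included, and the job is handed in when it is done.

Besides the shell and the picture viewer there is one more tool, called after "Request:" by a JSON object that holds its "fn" and its "kwargs". carry_out: Moves the arm, as the interface text tells. Shift numbers are shares of 0.025 m and turn numbers shares of 0.1 rad, none past 1 either way. Its arguments: {"type":"object","properties":{"commands":{"type":"array"},"squeeze":{"type":"number"}},"required":["commands"]}

```bash
mkdir -p pics; cat > h.py <<'E'
import numpy as np, cv2
from cell import arm
def grab(n):
    s=arm.observe(); d=arm.get_image(n)
    if n=="wrist":
        T=np.eye(4);T[:3,:3]=cv2.Rodrigues(np.array(s["ee_rot"],float))[0];T[:3,3]=s["position"]
        d["W"]=T@d["tool_from_camera"]
    else:
        T=np.eye(4);T[:3,:3]=d["R"];T[:3,3]=np.ravel(d["t"]);d["W"]=np.linalg.inv(T)
    return d
def cloud(d):
    v,u=np.mgrid[:480,:640];z=d["range_z"];K=d["mtx"]
    P=np.stack([(u-K[0,2])/K[0,0]*z,(v-K[1,2])/K[1,1]*z,z],-1)@d["W"][:3,:3].T+d["W"][:3,3]
    P[z==0]=np.nan
    return P
def plane(d,u,v,h):
    K=d["mtx"];r=d["W"][:3,:3]@np.array([(u-K[0,2])/K[0,0],(v-K[1,2])/K[1,1],1]);c=d["W"][:3,3]
    return c+r*(h-c[2])/r[2]
def save(d,f,box=None,s=1):
    p=d["pixels"]
    if box: p=p[box[1]:box[3],box[0]:box[2]]
    cv2.imwrite("pics/"+f,cv2.cvtColor(cv2.resize(p,None,fx=s,fy=s),cv2.COLOR_RGB2BGR))
E
python3 - <<'E'
from h import *
import pickle
for n in("scene","side"):
    d=grab(n);save(d,n+"0.png");pickle.dump(d,open(n+".pkl","wb"));print(n,d["W"][:3,3],d["mtx"][0,0])
print(arm.observe())
E
```

```text
scene [1.01834265 0.40646007 1.14753709] 478.5063075475653
side [ 0.3453212  -1.02122743  0.95544463] 464.73604181494517
{'clock': 0.1, 'joints': array([-0.10261199,  0.43516015,  0.02497215,  1.5740088 , -0.01159053,
        1.13399537, -0.07508844]), 'dq': array([-0.0012167 , -0.0033261 , -0.000218  , -0.00197713, -0.00040854,
       -0.00069168, -0.00030961]), 'joint_efforts': array([ 2.76666542e-03, -6.69124532e+01,  9.87763703e-01, -3.15145969e+01,
       -6.05509384e-02,  3.73947364e-02,  1.19628339e-04]), 'position': array([ 6.24539760e-01, -4.80919268e-05,  2.26018143e-01]), 'ee_rot': array([-2.22084505e+00, -2.22075495e+00,  1.73007313e-03]), 'force': array([ 0.98606085,  0.20554466, -0.91855296]), 'ft_torque': array([ 0.00072239, -0.01868505,  0.02988677]), 'gripper_force': 0.0, 'width': 1.001036452752243}
```

View pics/scene0.png

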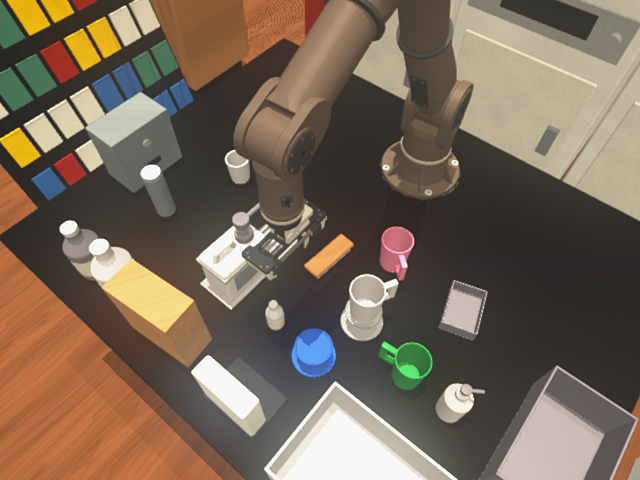

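View pics/side0.png

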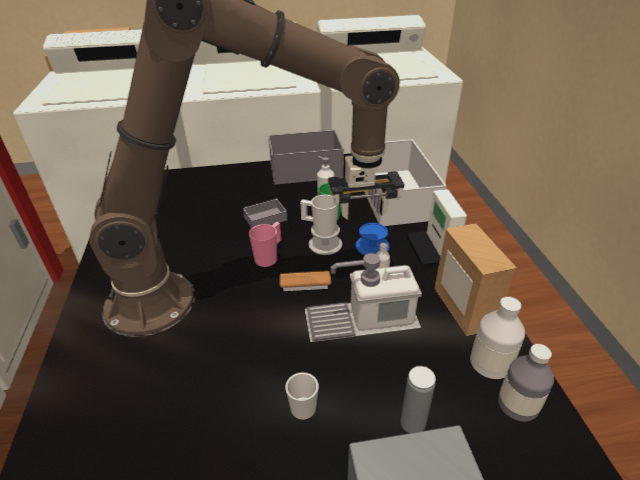

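The scene view shows the white jug on the steel stand at (367,295), with its handle to the right at (390,290). The station is at (235,260), partly behind the gripper. In the side view the jug is at (323,215), its handle at (305,210), the pump head at (372,262) and the spout end at about (335,268).

What could be taken for the jug (scene pixels): pink mug (397,250), green mug (410,365) and the handle-less beaker (237,167). I choose the white jug at (367,295), because it has a handle and stands on the steel stand. The blue stand at (314,352) is a look-alike of the stand.

```bash
python3 - <<'E'
from h import *
import pickle
D={n:pickle.load(open(n+".pkl","rb")) for n in("scene","side")}
def fit(p):
    A=np.c_[2*p,np.ones(len(p))];s=np.linalg.lstsq(A,(p**2).sum(1),rcond=None)[0]
    return s[:2],np.sqrt(s[2]+s[:2]@s[:2])
def reg(n,b,z0,z1):
    P=cloud(D[n])[b[1]:b[3],b[0]:b[2]].reshape(-1,3);return P[(P[:,2]>z0)&(P[:,2]<z1)]
for n,b in(("scene",(335,265,405,345)),("side",(296,185,345,255))):
    P=reg(n,b,.05,.20);print(n,"jug n",len(P),"zmax",np.percentile(P[:,2],99))
    R=P[P[:,2]>.166];print(" rim",R.min(0),R.max(0),R.mean(0))
    print(" hull circ",cv2.minEnclosingCircle(R[:,:2].astype(np.float32)))
    H=P[(P[:,2]>.145)&(P[:,2]<.164)];c=np.array(cv2.minEnclosingCircle(R[:,:2].astype(np.float32))[0])
    r=np.hypot(*(H[:,:2]-c).T);q=H[r>.058]
    if len(q): print(" handle",len(q),q.mean(0),q.min(0),q.max(0),"ang",np.degrees(np.arctan2(*(q.mean(0)[:2]-c)[::-1])))
P=reg("side",(355,250,385,285),.205,.23);print("pumptop side",len(P),P.mean(0),P.min(0),P.max(0),cv2.minEnclosingCircle(P[:,:2].astype(np.float32)))
P=reg("scene",(228,205,256,245),.205,.225);print("pumptop scene",len(P),P.mean(0),P.min(0),P.max(0),cv2.minEnclosingCircle(P[:,:2].astype(np.float32)))
P=reg("side",(325,255,372,280),.175,.225);print("spout",len(P));
if len(P): print(P[np.argsort(P[:,0])][::max(1,len(P)//12)].round(3))
P=reg("side",(300,290,425,345),.006,.013);print("tray",len(P),cv2.minAreaRect(P[:,:2].astype(np.float32)),P.min(0),P.max(0))
P=reg("side",(345,265,425,335),.125,.145);print("can top",len(P),cv2.minAreaRect(P[:,:2].astype(np.float32)))
P=reg("side",(300,290,425,345),.002,.0055);print("base",len(P),cv2.minAreaRect(P[:,:2].astype(np.float32)))
a=cv2.resize(D["scene"]["pixels"][240:350,320:440],(400,366));b=cv2.resize(D["side"]["pixels"][180:350,290:440],(400,453))
o=np.zeros((453,800,3),np.uint8);o[:366,:400]=a;o[:,400:]=b
cv2.imwrite("pics/crop.png",o[:,:,::-1])
E
```

```text
scene jug n 1984 zmax 0.17121441389736083
 rim [0.50276347 0.13220312 0.16602773] [0.58822672 0.2159034  0.1747736 ] [0.54453788 0.17267414 0.16918576]
 hull circ ((0.5452634692192078, 0.1729736179113388), 0.04340122640132904)
 handle 63 [0.48616883 0.20722847 0.15758349] [0.47401199 0.19693087 0.14663841] [0.49705939 0.21592432 0.1626059 ] ang 149.90080834603336
side jug n 1362 zmax 0.1692173754409581
 rim [0.50425005 0.12677644 0.16607438] [0.57902023 0.21287889 0.17263181] [0.53716173 0.17225212 0.16827312]
 hull circ ((0.5448412895202637, 0.17049922049045563), 0.04390084370970726)
 handle 34 [0.48371203 0.20048807 0.15472367] [0.47369569 0.19002386 0.14503642] [0.49433059 0.21048311 0.16070923] ang 153.86830859898652
pumptop side 212 [ 0.59925036 -0.17380898  0.21228555] [ 0.56146403 -0.1931458   0.20539612] [ 0.62554502 -0.14663512  0.21714919] ((0.5935045480728149, -0.1725224107503891), 0.03217099979519844)
pumptop scene 256 [ 0.59913472 -0.16480294  0.21240531] [ 0.55056017 -0.18674569  0.2050877 ] [ 0.62577521 -0.1457363   0.21877045] ((0.588167667388916, -0.16937053203582764), 0.0377269871532917)
spout 289
[[ 0.502 -0.171  0.184]
 [ 0.508 -0.177  0.186]
 [ 0.517 -0.173  0.207]
 [ 0.529 -0.173  0.209]
 [ 0.542 -0.172  0.205]
 [ 0.554 -0.173  0.208]
 [ 0.567 -0.173  0.21 ]
 [ 0.579 -0.174  0.202]
 [ 0.587 -0.175  0.195]
 [ 0.591 -0.155  0.214]
 [ 0.595 -0.185  0.199]
 [ 0.599 -0.188  0.207]
 [ 0.606 -0.159  0.214]]
tray 1405 ((0.5854094624519348, -0.17095082998275757), (0.12538711726665497, 0.29286813735961914), 89.15454864501953) [ 0.43896278 -0.23403975  0.00600504] [ 0.73147735 -0.10750302  0.01293185]
can top 1261 ((0.6425390839576721, -0.17354829609394073), (0.15968050062656403, 0.10525478422641754), 0.5469133257865906)
base 553 ((0.5949773788452148, -0.16354945302009583), (0.20271648466587067, 0.356004923582077), 79.50394439697266)
```

View pics/crop.png

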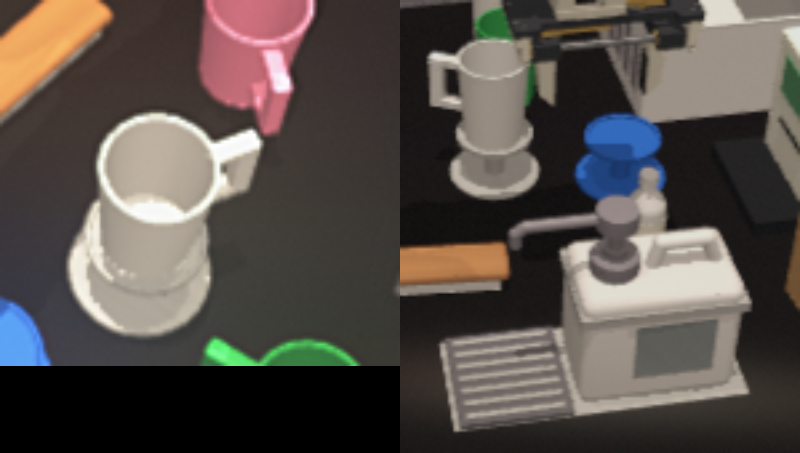

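The crop confirms the choice: a white jug with a square handle on the light steel stand, and a grey pump with its spout over the tray. The sizes agree: rim radius 43 mm, rim height 0.17 m, canister top 160x105 mm and yaw about 0. I'm moving above the handle now.

Request:
{"fn": "carry_out", "kwargs": {"commands": [[1,1,-0.7,-0.1,0,0,0],[1,1,-0.7,-0.1,0,0,0],[1,1,-0.7,-0.1,0,0,0],[1,1,-0.7,-0.1,0,0,0],[1,1,-0.7,-0.1,0,0,0],[1,1,-0.7,-0.1,0,0,0],[1,1,-0.7,-0.1,0,0,0],[1,1,-0.7,-0.1,0,0,0]]}}

```text
clock: 0.9
position: [0.484, 0.2008, 0.2466]
ee_rot: [-2.221, -2.221, 0.001]
force: [-0.1, 0.4, -0.2]
width: 1.001
gripper_force: 0.0
```

Request:
{"fn": "carry_out", "kwargs": {"commands": [[1,0,0,0,0,0,-1],[1,0,0,0,0,0,-1],[1,0,0,0,0,0,-1],[1,0,0,0,0,0,-1],[1,0,0,0,0,0,-1],[1,0,0,0,0,0,-1],[1,0,0,0,0,0,-1],[1,0,0,0,0,0,-1]]}}

```text
clock: 1.7
position: [0.4847, 0.1998, 0.2464]
ee_rot: [-1.175, -2.913, 0.001]
force: [-0.6, -0.5, 1.0]
width: 0.998
gripper_force: 0.0
```

Request:
{"fn": "carry_out", "kwargs": {"commands": [[0.6,0,0,0,0,0,-0.9],[0.6,0,0,0,0,0,-0.9],[0.6,0,0,0,0,0,-0.85],[0.6,0,0,0,0,0,0],[0.6,0,0,0,0,0,0]]}}

```text
clock: 2.2
position: [0.4849, 0.1998, 0.2465]
ee_rot: [-0.79, -3.04, 0.0]
force: [-0.5, -0.2, -0.2]
width: 0.625
gripper_force: 0.0
```

```bash
cat >> h.py <<'E'
def pose():
    s=arm.observe();R=cv2.Rodrigues(np.array(s["ee_rot"],float))[0];return np.array(s["position"]),R,s
def need(target,ydeg):
    p,R,s=pose();e=R.T@(np.array(target)-p);a=np.radians(ydeg);y=R.T@np.array([np.cos(a),np.sin(a),0])
    ang=np.arctan2(-y[0],y[1]);z=R.T@np.array([0,0,-1]);
    print("t",s["clock"],"pos",p.round(4),"tilt",np.round(np.cross([0,0,1],z),3),"need shift rows*",(e/.025).round(2),"turn z*",round(ang/.1,2),"F",np.round(s["force"],1),"w",round(s["width"],3),"g",s["gripper_force"])
E
python3 - <<'E'
from h import *
need([.4838,.2059,.24],61)
d=grab("wrist");save(d,"w1.png");P=cloud(d);Q=P.reshape(-1,3)
c=np.array([.545,.172]);r=np.hypot(*(Q[:,:2]-c).T)
R=Q[(Q[:,2]>.165)&(Q[:,2]<.176)&(r<.055)]
if len(R): print("rim",len(R),cv2.minEnclosingCircle(R[:,:2].astype(np.float32)),R[:,2].mean())
H=Q[(Q[:,2]>.150)&(Q[:,2]<.166)&(r>.05)&(r<.095)]
if len(H): print("handle",len(H),cv2.minAreaRect(H[:,:2].astype(np.float32)),H.mean(0))
for n,b in(("brush",(300,230,360,280)),("pink",(378,225,415,280)),("green",(378,335,435,390))):
    import pickle;D=pickle.load(open("scene.pkl","rb"));q=cloud(D)[b[1]:b[3],b[0]:b[2]].reshape(-1,3);q=q[(q[:,2]>.015)&(q[:,2]<.125)];print(n,q.min(0),q.max(0))
E
```

```text
t 2.2 pos [0.4849 0.1998 0.2465] tilt [-0. -0.  0.] need shift rows* [0.16 0.19 0.26] turn z* -0.02 F [-0.5 -0.2 -0.2] w 0.625 g 0.0
rim 951 ((0.5437218546867371, 0.17192889750003815), 0.042234282940626144) 0.16925137694602105
handle 708 ((0.4879595935344696, 0.2020590603351593), (0.013946711085736752, 0.029357537627220154), 61.67074203491211) [0.48681263 0.20261782 0.15934257]
brush [ 0.3798337  -0.03713953  0.01990565] [0.53091254 0.02573323 0.04022821]
pink [0.3023009  0.09146354 0.01506073] [0.40295574 0.19532158 0.11348791]
green [0.55034831 0.26464005 0.0154572 ] [0.63518817 0.38386127 0.11343096]
```

View pics/w1.png

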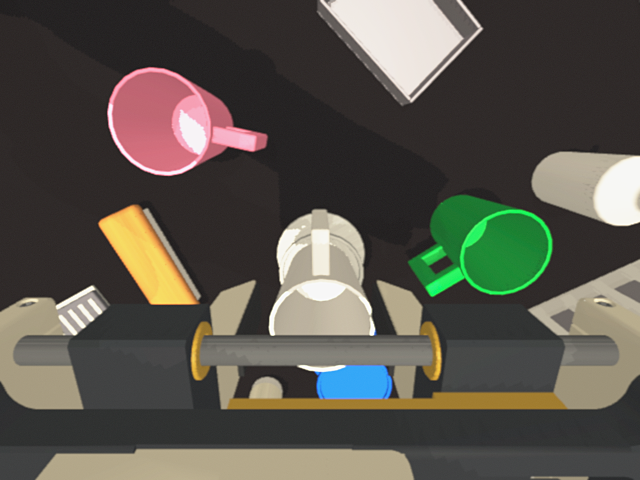

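The wrist view shows the jug's mouth at (322,315) and its handle at (320,240), between the fingers' sides. The pink and green mugs and the brush are clear of the descent. The handle bearing is 151.6° and the bar centre about (0.4825, 0.205).

Request:
{"fn": "carry_out", "kwargs": {"commands": [[0.6,0.19,0.15,0,0,0,-0.1],[0.6,0,0,0.9,0,0,0],[0.6,0,0,0.9,0,0,0],[0.6,0,0,0.9,0,0,0],[0.6,0,0,0.9,0,0,0],[0.6,0,0,0.9,0,0,0],[0.6,0,0,0.5,0,0,0],[0.6,0,0,0,0,0,0]]}}

```text
clock: 3.05
position: [0.4816, 0.2054, 0.1203]
ee_rot: [-0.77, -3.043, 0.003]
force: [-0.1, -0.4, 0.5]
width: 0.598
gripper_force: 0.0
```

```bash
python3 - <<'E'
from h import *
need([.4823,.2052,.121],61.6)
E
```

```text
t 3.05 pos [0.4816 0.2054 0.1203] tilt [-0.002 -0.002  0.   ] need shift rows* [-0.03  0.   -0.03] turn z* -0.0 F [-0.1 -0.4  0.5] w 0.598 g 0.0
```

Request:
{"fn": "carry_out", "kwargs": {"commands": [[0,0,0,0,0,0,0],[0,0,0,0,0,0,0],[0,0,0,0,0,0,0],[0,0,0,0,0,0,0],[0,0,0,0,0,0,0],[0,0,0,0,0,0,0],[0,0,0,0,0,0,0],[0,0,0,0,0,0,0]], "squeeze": 35}}

```text
clock: 3.85
position: [0.4827, 0.2056, 0.1219]
ee_rot: [0.771, 3.045, 0.0]
force: [-0.6, -0.4, 3.1]
width: 0.153
gripper_force: 35.0
```

Request:
{"fn": "carry_out", "kwargs": {"commands": [[0,0,0,-0.2,0,0,0],[0,0,0,-0.3,0,0,0],[0,0,0,-0.3,0,0,0],[0,0,0,-0.2,0,0,0],[0,0,0,0,0,0,0],[0,0,0,0,0,0,0]]}}

```text
clock: 4.45
position: [0.4827, 0.2056, 0.1468]
ee_rot: [0.771, 3.045, 0.0]
force: [0.2, -0.5, -0.6]
width: 0.15
gripper_force: 35.0
```

```bash
cat >> h.py <<'E'
def jug(n,c,zt,hb=None):
    d=grab(n);P=cloud(d);Q=P.reshape(-1,3);r=np.hypot(*(Q[:,:2]-np.array(c)).T)
    R=Q[(Q[:,2]>zt-.006)&(Q[:,2]<zt+.006)&(r<.055)]
    B=Q[(r<.06)&(Q[:,2]>zt-.1)&(Q[:,2]<zt+.02)]
    if len(R): print(n,"rim",len(R),cv2.minEnclosingCircle(R[:,:2].astype(np.float32)),"z",R[:,2].mean().round(4),"top99",np.percentile(B[:,2],99).round(4))
    return d
E
python3 - <<'E'
from h import *
need([.4823,.2052,.145],61.6)
for n in("scene","side"): d=jug(n,(.5437,.172),.195); save(d,n+"2.png")
E
```

```text
t 4.45 pos [0.4827 0.2056 0.1468] tilt [ 0.  0. -0.] need shift rows* [ 0.01 -0.02  0.07] turn z* -0.0 F [ 0.2 -0.5 -0.6] w 0.15 g 34.999445267021656
scene rim 193 ((0.5442053079605103, 0.1740974634885788), 0.04268195480108261) z 0.1933 top99 0.1964
side rim 105 ((0.5462623238563538, 0.17224504053592682), 0.04547892510890961) z 0.1924 top99 0.1955
```

View pics/side2.png

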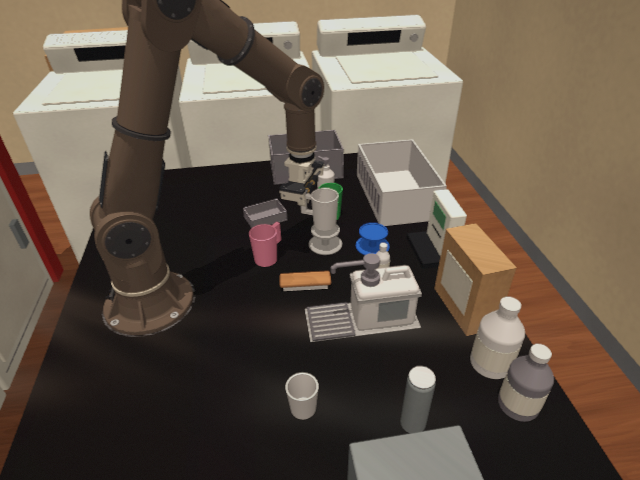

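The side view shows the jug at (323,210), upright and held above the stand, with the rim about 0.195 m high as expected. I'll move it clear of the green mug, then turn the handle to the station's -x.

Request:
{"fn": "carry_out", "kwargs": {"commands": [[0,-0.24,-0.44,0,0,0,0],[0,-0.48,-0.88,0,0,0,0],[0,-0.48,-0.88,0,0,0,0],[0,-0.48,-0.88,0,0,0,0],[0,-0.48,-0.88,0,0,0,0],[0,-0.24,-0.44,0,0,0,0]]}}

```text
clock: 5.15
position: [0.4827, 0.0769, 0.1465]
ee_rot: [-0.775, -3.044, 0.002]
force: [-0.2, -0.7, -1.5]
width: 0.149
gripper_force: 35.0
```

Request:
{"fn": "carry_out", "kwargs": {"commands": [[0,0,0,0,0,0,-0.5],[0,0,0,0,0,0,-0.9],[0,0,0,0,0,0,-0.9],[0,0,0,0,0,0,-0.9],[0,0,0,0,0,0,-0.9],[0,0,0,0,0,0,-0.86],[0,0,0,0,0,0,0]]}}

```text
clock: 5.85
position: [0.483, 0.0802, 0.1466]
ee_rot: [0.002, -3.141, -0.0]
force: [0.1, 0.0, -2.1]
width: 0.151
gripper_force: 35.0
```

```bash
python3 - <<'E'
from h import *
need([.435,.07,.11],90)
p=pose()[0]
for n in("scene","side"):
    d=jug(n,(p[0]+.07,p[1]),p[2]+.048);P=cloud(d).reshape(-1,3)
    def b(lo,hi): return P[np.all((P>lo)&(P<hi),1)]
    q=b((.56,-.21,.212),(.64,-.13,.222));print(" top",len(q),np.median(q,0),cv2.minEnclosingCircle(q[:,:2].astype(np.float32)))
    q=b((.51,-.20,.2),(.565,-.14,.216));print(" spout",len(q),np.median(q,0),q[:,1].min(),q[:,1].max(), np.polyfit(q[:,0],q[:,1],1))
    q=b((.48,-.20,.17),(.51,-.14,.216));print(" end",len(q),q.min(0),q.max(0))
    q=b((.53,-.25,.128),(.76,-.10,.146));print(" can",cv2.minAreaRect(q[:,:2].astype(np.float32)))
    q=b((.40,-.25,.007),(.55,-.08,.014));print(" tray",q.min(0),q.max(0))
    np.savez(n+"_2.npz",P=P)
E
```

```text
t 5.85 pos [0.483  0.0802 0.1466] tilt [ 0. -0.  0.] need shift rows* [ 1.92 -0.41  1.46] turn z* 0.02 F [ 0.1  0.  -2.1] w 0.151 g 34.99847486615181
scene rim 188 ((0.5527644157409668, 0.08191525191068649), 0.04300634562969208) z 0.193 top99 0.1963
 top 164 [ 0.60558405 -0.16611209  0.21431969] ((0.5944587588310242, -0.16588738560676575), 0.030237535014748573)
 spout 96 [ 0.5388059  -0.16366199  0.2070451 ] -0.1727594261575851 -0.15783863610161086 [-0.02844083 -0.14906866]
 end 12 [ 0.50195511 -0.16535973  0.18283644] [ 0.50945233 -0.15908196  0.20676705]
 can ((0.6461206674575806, -0.16590549051761627), (0.09999148547649384, 0.15925513207912445), 88.82281494140625)
 tray [ 0.44260022 -0.22438031  0.00700118] [ 0.54983513 -0.10429278  0.01399473]
side rim 92 ((0.5529882907867432, 0.07849527895450592), 0.04431992769241333) z 0.1921 top99 0.1946
 top 133 [ 0.60492845 -0.17055082  0.21411838] ((0.6031940579414368, -0.16936896741390228), 0.02187442034482956)
 spout 104 [ 0.53697433 -0.17279452  0.20710279] -0.17817897408659178 -0.16432814157098896 [ 0.01198389 -0.17883379]
 end 32 [ 0.50159328 -0.17648593  0.18026537] [ 0.50976339 -0.16465931  0.20510827]
 can ((0.6439609527587891, -0.17305749654769897), (0.10092630237340927, 0.15834543108940125), 88.98661041259766)
 tray [ 0.442576   -0.23259006  0.00700057] [ 0.54995829 -0.10853437  0.01384941]
```

Averaged over both views, the station origin is about (0.508, -0.169). The jug sits at TCP + 0.07 m in x, as expected.

Request:
{"fn": "carry_out", "kwargs": {"commands": [[0,0.3,-0.4,0,0,0,0],[0,0.3,-0.8,0,0,0,0],[0,0.3,-0.8,0.3,0,0,0],[0,0.3,-0.8,0.4,0,0,0],[0,0.3,-0.8,0.4,0,0,0],[0,0.3,-0.8,0.36,0,0,0],[0,0,-0.8,0,0,0,0],[0,0,-0.7,0,0,0,0]]}}

```text
clock: 6.75
position: [0.4368, -0.0688, 0.11]
ee_rot: [-0.003, -3.141, 0.001]
force: [-0.6, 0.5, -1.8]
width: 0.153
gripper_force: 35.0
```

Request:
{"fn": "carry_out", "kwargs": {"commands": [[0,0,-0.7,0.1,0,0,0],[0,0,0,0.4,0,0,0],[0,0,0,0.3,0,0,0],[0,0,0,0,0,0,0]]}}

```text
clock: 7.15
position: [0.437, -0.084, 0.0891]
ee_rot: [0.001, -3.139, -0.001]
force: [-0.2, 0.8, -1.4]
width: 0.149
gripper_force: 35.0
```

```bash
python3 - <<'E'
from h import *
need([.4378,-.169,.09],90)
p=pose()[0]
for n in("scene","side"): d=jug(n,(p[0]+.07,p[1]),p[2]+.048)
d=grab("wrist");save(d,"w3.png");P=cloud(d).reshape(-1,3)
def b(lo,hi): return P[np.all((P>lo)&(P<hi),1)]
r=b((p[0]+.02,p[1]-.055,p[2]+.042),(p[0]+.12,p[1]+.055,p[2]+.055));print("rim",len(r),len(r) and cv2.minEnclosingCircle(r[:,:2].astype(np.float32)))
q=b((.48,-.2,.17),(.6,-.14,.22));print("spout",len(q)); 
if len(q): print(q.min(0),q.max(0),np.median(q,0))
E
```

```text
t 7.15 pos [ 0.437  -0.084   0.0891] tilt [ 0.001 -0.002  0.   ] need shift rows* [-0.03 -3.4  -0.04] turn z* 0.0 F [-0.2  0.8 -1.4] w 0.149 g 34.99961290508509
scene rim 148 ((0.5077847242355347, -0.0827842652797699), 0.0434599295258522) z 0.1352 top99 0.1401
side rim 109 ((0.5105167031288147, -0.08499687165021896), 0.044517651200294495) z 0.1349 top99 0.1376
rim 0 0
spout 0
```

View pics/w3.png

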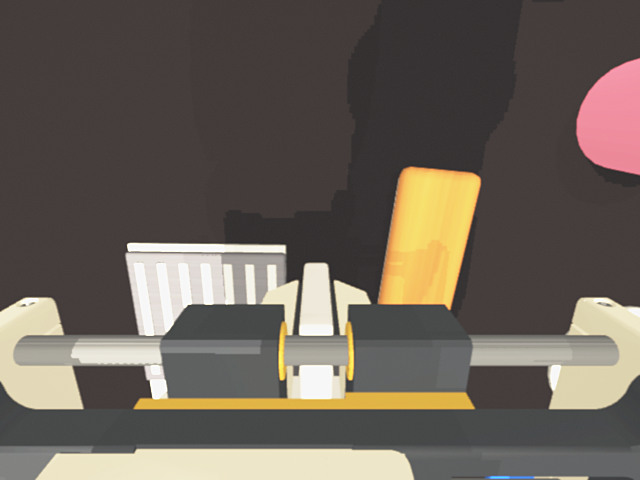

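The wrist view shows the handle pinched at (317,290), the tray's open edge at row 245 (columns 128–286), and the brush at (430,240), clear of the jug. The jug goes under the spout next.

Request:
{"fn": "carry_out", "kwargs": {"commands": [[0,0,-0.4,0,0,0,0],[0,0,-0.6,0,0,0,0],[0,0,-0.7,0,0,0,0],[0,-0.03,-0.7,0,0,0,0],[0,0,-0.6,0,0,0,0],[0,0,-0.4,0,0,0,0],[0,0,0,0,0,0,0],[0,0,0,0,0,0,0]]}}

```text
clock: 8.1
position: [0.4389, -0.1694, 0.0903]
ee_rot: [-0.0, 3.142, 0.0]
force: [0.1, -0.1, -2.2]
width: 0.148
gripper_force: 35.0
```

```bash
python3 - <<'E'
from h import *
need([.4378,-.169,.0735],90)
p=pose()[0]
for n in("scene","side"):
    d=jug(n,(p[0]+.07,p[1]),p[2]+.048)
    P=cloud(d).reshape(-1,3)
    def b(lo,hi): return P[np.all((P>lo)&(P<hi),1)]
    q=b((.49,-.20,.198),(.58,-.14,.216));print(" spout",len(q),np.median(q,0),q.min(0),q.max(0))
d2=d
d=grab("wrist");P=cloud(d).reshape(-1,3)
q=b((.40,-.26,.002),(.55,-.08,.014));
for x0 in (.445,.455,.465):
    t=q[(abs(q[:,0]-x0)<.004)];print("tray y",len(t),t[:,1].min(),t[:,1].max())
print("x",q.min(0),q.max(0),cv2.minAreaRect(q[:,:2].astype(np.float32)))
a=cv2.resize(d2["pixels"][200:350,280:440],(640,600));cv2.imwrite("pics/s4.png",a[:,:,::-1])
E
```

```text
t 8.1 pos [ 0.4389 -0.1694  0.0903] tilt [ 0.  0. -0.] need shift rows* [0.04 0.02 0.67] turn z* 0.0 F [ 0.1 -0.1 -2.2] w 0.148 g 34.999650567770004
scene rim 101 ((0.5088564157485962, -0.1667020171880722), 0.043077949434518814) z 0.1367 top99 0.1397
 spout 130 [ 0.54555319 -0.16399376  0.20687774] [ 0.5032782  -0.17351301  0.19931242] [ 0.57940338 -0.15787204  0.21230816]
side rim 125 ((0.5076013803482056, -0.1703350991010666), 0.04391900449991226) z 0.1361 top99 0.1389
 spout 144 [ 0.54193783 -0.17273709  0.20660252] [ 0.50208093 -0.17842394  0.19842091] [ 0.57979403 -0.16442168  0.21187045]
tray y 2004 -0.22763439163213794 -0.10786655011883556
tray y 1311 -0.22792352910601635 -0.10757366538347915
tray y 1138 -0.22742485945978896 -0.08117110063783717
x [ 0.4001508  -0.23892878  0.00200333] [ 0.48595116 -0.08024648  0.01298802] ((0.4429178237915039, -0.15955308079719543), (0.08569994568824768, 0.15862679481506348), 0.1537695974111557)
```

View pics/s4.png

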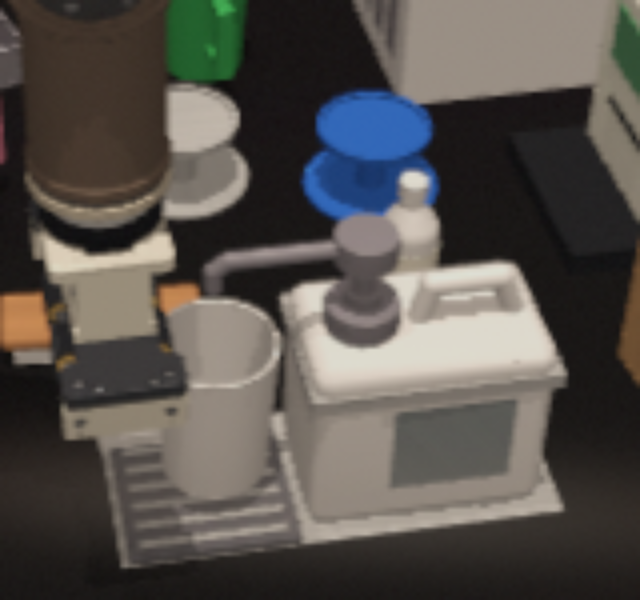

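The side crop shows the jug at (222,330), upright, with the spout end at (213,285) above its mouth and the gripper clear of the spout. Lowering it onto the tray.

Request:
{"fn": "carry_out", "kwargs": {"commands": [[0,0.04,0.04,0.2,0,0,0],[0,0,0,0.2,0,0,0],[0,0,0,0.15,0,0,0],[0,0,0,0.1,0,0,0],[0,0,0,0,0,0,0],[0,0,0,0,0,0,0]]}}

```text
clock: 8.85
position: [0.4379, -0.1687, 0.0739]
ee_rot: [0.0, -3.141, -0.0]
force: [-0.3, 0.7, -1.3]
width: 0.148
gripper_force: 35.0
```

Request:
{"fn": "carry_out", "kwargs": {"commands": [[0,0,0,0.04,0,0,0],[0,0,0,0.04,0,0,0],[0,0,0,0,0,0,0]]}}

```text
clock: 9.15
position: [0.438, -0.1688, 0.072]
ee_rot: [-0.0, 3.141, -0.0]
force: [0.3, -0.4, -1.4]
width: 0.15
gripper_force: 35.0
```

Not quite down yet; the force still shows the jug's weight.

Request:
{"fn": "carry_out", "kwargs": {"commands": [[0,0,0,0.03,0,0,0],[0,0,0,0.02,0,0,0],[0,0,0,0,0,0,0],[0,0,0,0,0,0,0]]}}

```text
clock: 9.55
position: [0.4379, -0.1688, 0.0718]
ee_rot: [0.0, 3.141, -0.001]
force: [-6.2, 1.8, 16.9]
width: 0.146
gripper_force: 35.0
```

Request:
{"fn": "carry_out", "kwargs": {"commands": [[0,0,0,-0.03,0,0,0],[0,0,0,0,0,0,0]]}}

```text
clock: 9.75
position: [0.438, -0.1688, 0.0719]
ee_rot: [-0.0, 3.141, -0.0]
force: [-2.5, -0.0, 7.9]
width: 0.148
gripper_force: 35.0
```

Request:
{"fn": "carry_out", "kwargs": {"commands": [[0.2,0,0,0,0,0,0],[0.3,0,0,0,0,0,0],[0.45,0,0,0,0,0,0],[0.45,0,0,0,0,0,0],[0.45,0,0,0,0,0,0]]}}

```text
clock: 10.25
position: [0.4379, -0.1687, 0.0714]
ee_rot: [-0.0, 3.142, 0.0]
force: [0.2, 0.1, -0.7]
width: 0.443
gripper_force: 0.0
```

```bash
python3 - <<'E'
from h import *
need([.4378,-.169,.16],90)
p=pose()[0]
for n in("scene","side"): jug(n,(p[0]+.07,p[1]),.12)
E
```

```text
t 10.25 pos [ 0.4379 -0.1687  0.0714] tilt [ 0.  0. -0.] need shift rows* [ 0.01 -0.01 -3.54] turn z* 0.0 F [ 0.2  0.1 -0.7] w 0.443 g 0.0
scene rim 149 ((0.5056847929954529, -0.1660120040178299), 0.04481208324432373) z 0.1181 top99 0.1217
side rim 126 ((0.5155647397041321, -0.16940930485725403), 0.047346778213977814) z 0.1178 top99 0.1253
```

Released. I'll retreat straight up, then look from above at the jug and the pump.

Request:
{"fn": "carry_out", "kwargs": {"commands": [[0.45,0,0,-0.4,0,0,0],[0.45,0,0,-1,0,0,0],[0.45,0,0,-1,0,0,0],[0.45,0,0,-1,0,0,0],[0.45,0,0,-1,0,0,0],[0.45,0,0,-1,0,0,0],[0.45,0,0,-1,0,0,0],[0.45,0,0,-1,0,0,0]]}}

```text
clock: 11.15
position: [0.4376, -0.1685, 0.2584]
ee_rot: [-0.001, 3.141, -0.0]
force: [0.4, -0.3, 0.0]
width: 0.454
gripper_force: 0.0
```

Request:
{"fn": "carry_out", "kwargs": {"commands": [[0,0,0,-0.6,0,0,0],[0,0,0,-0.4,0,0,0],[0,0,0,0,0,0,0],[0,0,0,0,0,0,0]]}}

```text
clock: 11.55
position: [0.4375, -0.1687, 0.2811]
ee_rot: [0.0, -3.141, -0.0]
force: [0.9, -0.0, 0.3]
width: 0.155
gripper_force: 0.0
```

```bash
python3 - <<'E'
from h import *
need([.6048,-.169,.24],90)
for n in("scene","side"):
    d=jug(n,(.508,-.169),.12);P=cloud(d).reshape(-1,3);save(d,n+"5.png")
    def b(lo,hi): return P[np.all((P>lo)&(P<hi),1)]
    q=b((.58,-.21,.212),(.64,-.13,.222));print(" top",len(q),np.median(q,0),cv2.minEnclosingCircle(q[:,:2].astype(np.float32)))
    q=b((.495,-.21,.002),(.52,-.13,.2));q=b((.49,-.20,.17),(.58,-.14,.216));print(" spout",q.min(0),q.max(0),np.median(q,0))
d=grab("wrist")
a=np.hstack([cv2.resize(d["pixels"],(400,300)),cv2.resize(grab("side")["pixels"][220:350,290:430],(323,300))]);cv2.imwrite("pics/c5.png",a[:,:,::-1])
E
```

```text
t 11.55 pos [ 0.4375 -0.1687  0.2811] tilt [ 0. -0.  0.] need shift rows* [-6.69 -0.01  1.64] turn z* 0.0 F [ 0.9 -0.   0.3] w 0.155 g 0.0
scene rim 148 ((0.5092345476150513, -0.16629745066165924), 0.04432116076350212) z 0.118 top99 0.1213
 top 158 [ 0.60451325 -0.16644186  0.2146901 ] ((0.6037002801895142, -0.16596709191799164), 0.022694772109389305)
 spout [ 0.50258966 -0.17377836  0.18183035] [ 0.57933181 -0.15866869  0.21347868] [ 0.54049698 -0.16372386  0.20659933]
side rim 155 ((0.5144221782684326, -0.17234104871749878), 0.047997087240219116) z 0.1177 top99 0.1248
 top 138 [ 0.60373004 -0.17294958  0.21414523] ((0.6040231585502625, -0.17015714943408966), 0.022314641624689102)
 spout [ 0.50182747 -0.18029673  0.18233316] [ 0.57993398 -0.16432319  0.21092447] [ 0.53606316 -0.17241041  0.20559026]
```

View pics/c5.png

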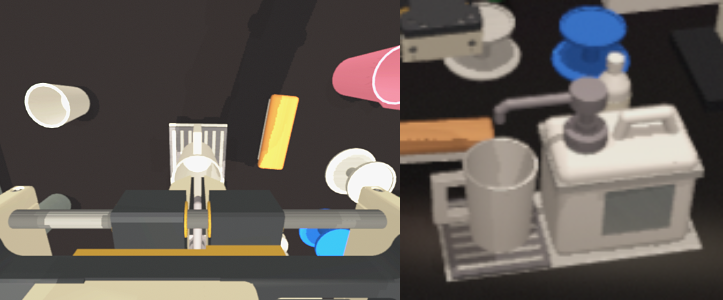

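The crop shows the jug released and upright on the tray at (500,200), handle to the open side, with the spout over its mouth. The relative measurements agree within about 2 mm. Next, over the pump head at (0.604, -0.168).

Request:
{"fn": "carry_out", "kwargs": {"commands": [[0,-0.5,0,0,0,0,0],[0,-1,0,0,0,0,0],[0,-1,0,0,0,0,0],[0,-1,0,0,0,0,0],[0,-1,0,0,0,0,0],[0,-1,0,0,0,0,0],[0,-0.8,0.02,0,0,0,0],[0,-0.36,0,0,0,0,0]]}}

```text
clock: 12.55
position: [0.6064, -0.1675, 0.2803]
ee_rot: [0.002, -3.141, -0.001]
force: [0.0, 0.1, -0.5]
width: 0.007
gripper_force: 0.0
```

Request:
{"fn": "carry_out", "kwargs": {"commands": [[0,0,0,0.5,0,0,0],[0,0,0,0.7,0,0,0],[0,0,0,0.7,0,0,0],[0,0,0,0.4,0,0,0],[0,0,0,0,0,0,0],[0,0,0,0,0,0,0]]}}

```text
clock: 13.15
position: [0.6042, -0.1684, 0.2243]
ee_rot: [0.0, 3.142, -0.0]
force: [0.4, -0.2, 0.2]
width: 0.003
gripper_force: 0.0
```

Request:
{"fn": "carry_out", "kwargs": {"commands": [[0,0,0,0.2,0,0,0],[0,0,0,0.2,0,0,0],[0,0,0,0.2,0,0,0],[0,0,0,0.2,0,0,0],[0,0,0,0.2,0,0,0],[0,0,0,0.1,0,0,0],[0,0,0,0,0,0,0]]}}

```text
clock: 13.85
position: [0.605, -0.1683, 0.1973]
ee_rot: [-0.0, 3.14, -0.001]
force: [-2.3, 0.3, 9.6]
width: 0.006
gripper_force: 5.0
```

Request:
{"fn": "carry_out", "kwargs": {"commands": [[0,0,0,0.06,0,0,0],[0,0,0,0.06,0,0,0],[0,0,0,0,0,0,0],[0,0,0,0,0,0,0]]}}

```text
clock: 14.25
position: [0.605, -0.1683, 0.1947]
ee_rot: [-0.0, 3.14, -0.001]
force: [-2.4, 0.2, 10.9]
width: -0.001
gripper_force: 5.4
```

Request:
{"fn": "carry_out", "kwargs": {"commands": [[0,0,0,0.05,0,0,0],[0,0,0,0.04,0,0,0],[0,0,0,0,0,0,0]]}}

```text
clock: 14.55
position: [0.605, -0.1684, 0.1933]
ee_rot: [0.0, 3.139, -0.001]
force: [-4.3, 0.3, 15.5]
width: 0.003
gripper_force: 8.3
```

At the stop: the force has jumped to 15.5 N. I'll press slightly further and hold.

Request:
{"fn": "carry_out", "kwargs": {"commands": [[0,0,0,0.03,0,0,0],[0,0,0,0,0,0,0],[0,0,0,0,0,0,0],[0,0,0,0,0,0,0],[0,0,0,0,0,0,0],[0,0,0,0,0,0,0],[0,0,0,0,0,0,0],[0,0,0,0,0,0,0]]}}

```text
clock: 15.35
position: [0.605, -0.1684, 0.1932]
ee_rot: [0.0, 3.139, -0.002]
force: [-6.9, 0.4, 21.8]
width: 0.005
gripper_force: 10.8
```

Request:
{"fn": "carry_out", "kwargs": {"commands": [[0,0,0,0,0,0,0],[0,0,0,0,0,0,0],[0,0,0,0,0,0,0],[0,0,0,0,0,0,0],[0,0,0,0,0,0,0],[0,0,0,0,0,0,0]]}}

```text
clock: 15.95
position: [0.605, -0.1683, 0.1932]
ee_rot: [0.0, 3.139, -0.002]
force: [-7.4, 1.2, 21.9]
width: -0.003
gripper_force: 10.8
```

Request:
{"fn": "carry_out", "kwargs": {"commands": [[0,0,0,-0.2,0,0,0],[0,0,0,-0.3,0,0,0],[0,0,0,-0.4,0,0,0],[0,0,0,-0.6,0,0,0],[0,0,0,-1,0,0,0],[0,0,0,-1,0,0,0],[0,0,0,0,0,0,0],[0,0,0,0,0,0,0]]}}

```text
clock: 16.75
position: [0.6045, -0.1683, 0.278]
ee_rot: [-0.0, 3.141, -0.0]
force: [-0.3, -0.2, -0.9]
width: 0.006
gripper_force: 0.0
```

```bash
python3 - <<'E'
from h import *
need([.6048,-.169,.28],90)
for n in("scene","side"):
    d=jug(n,(.508,-.169),.12);P=cloud(d).reshape(-1,3)
    def b(lo,hi): return P[np.all((P>lo)&(P<hi),1)]
    q=b((.59,-.19,.18),(.62,-.15,.225));print(" top z",len(q),np.median(q,0) if len(q) else "")
    q=b((.51,-.20,.16),(.57,-.14,.216));print(" spout top",len(q),q.max(0) if len(q) else "")
save(d,"end.png")
E
```

```text
t 16.75 pos [ 0.6045 -0.1683  0.278 ] tilt [-0.     0.001  0.   ] need shift rows* [-0.01 -0.03 -0.08] turn z* 0.0 F [-0.3 -0.2 -0.9] w 0.006 g 0.0
scene rim 151 ((0.507853627204895, -0.16691897809505463), 0.04347236081957817) z 0.1182 top99 0.1222
 top z 169 [ 0.60651035 -0.16457952  0.21383158]
 spout top 48 [ 0.56945161 -0.1589262   0.20971929]
side rim 159 ((0.5150364637374878, -0.17270533740520477), 0.04804832860827446) z 0.1179 top99 0.1261
 top z 171 [ 0.60440634 -0.17825235  0.21316632]
 spout top 118 [ 0.56904036 -0.16457666  0.21213385]
```

View pics/end.png

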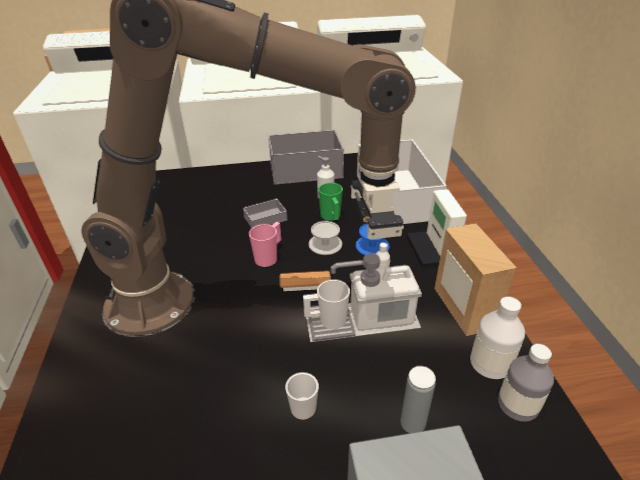

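The final view shows the jug at (332,305) under the spout, the pump head back up at (371,262), everything else in place, and the arm clear.

```bash
python3 -c "
from cell import arm
print(arm.sign_off())"
```

```text
the job is handed in; nothing more can be done
None
```

The job is handed in at about 17 s: the jug stands upright and released on the drip tray, its mouth within about 2 mm of the spout centre by my measurements, the pump was pressed to its stop, held for over 1 s and is fully back up, and the last picture shows the other things where they were.

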